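# Put the columns away by length

### The arm

A 7-joint arm with a two-finger parallel gripper is mounted at the origin on the work surface. World frame = base frame: x ahead of the robot, y to its left, z up, the work surface at z = 0. Lengths are in m, angles in rad, forces in N, time in s.
With the tool pointing down it reaches from about 0.425 to 0.95 m from the base axis. Payload 4.7 kg.
Tool frame: the origin (TCP) lies at the very end of the fingers, on their centre line; the grasp point (between the pads) lies 19 mm behind it; y points along the fingers, z is the direction in which the jaws open and shut, and the axes are right-handed (so a half turn about y gives the same grasp; the last joint's range is limited). The gripper opens to 85 mm and grips with 20 to 120 N. Pads are 22 mm wide; open, the fingers measure 114 mm over their backs; the gripper's body (76 mm by 85 mm) begins 54 mm behind the grasp point. The pads swing forward as they close: fully open they stand 13 mm farther back than shut.
Start: joints at [1.262, 0.469, -0.049, 1.532, 0.024, 1.141, -0.082], TCP at [0.186, -0.649, 0.231] pointing down, gripper open.
Joint ranges: [-2.59, 2.59], [-0.33, 1.99], [-1.39, 1.29], [0.1, 2.45], [-1.04, 4.18], [0.21, 1.99], [-2.66, 2.66]. Speed limits (rad/s): [2.57, 2.57, 3.14, 3.14, 3.14, 3.14, 3.14].

### API

Orientations are given as a rotation vector (axis times angle).
In Python, from plant import ctrl gives the robot as it stands. The module is installed in compiled form; this text tells all that it offers.
- The arm moves only by the tool step_arm, never from a script. Its argument "steps" is a list of rows, each an object with "linear": the shift along the tool's x, y, z in cm, a list of three; "rot": the turn, a rotation vector about the tool's x, y, z in degrees, a list of three; "grip": the opening, from 0 (shut) to 1 (fully open). In form: [{"linear": [x, y, z], "rot": [wx, wy, wz], "grip": grip}, ...]. A call has 1 to 20 rows; each row is the pose to reach, as a shift and turn from the pose commanded when the call began, along the tool's axes at that moment; what a row does not reach only later rows make up. A row lasts 1/12 s, in which the tool goes at most 41.7 mm and 7.16 degrees, less where a joint would pass 70% of its speed; a pose out of reach is approached as far as the arm can. A call with a gripper value outside its range is refused whole. The fingers move at their own pace and stop on an object; "newtons" is the grip in N (left out, the last holds). Time passes only in rows, so rows that repeat a pose let the fingers close. It gives the time, the measured TCP pose, the force and the opening at its end, in the units of the state.
- ctrl.get_state(): the state, without advancing time (a new reading comes with each control period).
- ctrl.capture(name): name is "scene" or "top" or "wrist"; returns a dict with "image" (480x640x3 uint8, red, green, blue), "K" (3x3 intrinsics, pixels), "k1" (the pictures are not rectified: a ray, as slopes to the right and down, at radius r is drawn at 1 + k1 r^2 times it, then the intrinsics apply), "extrinsics" (4x4, takes a point from world to camera coordinates). Camera axes: x right, y down, z forward; pixel columns grow to the right and rows downward; lengths in m; the calibration is good to about 2 mm. A picture is of the moment at which its call begins. There is no depth.
- ctrl.close_job(): hands the job in, once; it reports no verdict.
Trained networks look in a picture, given as the dict that the camera call returned (one of the last four; its "shot" number tells which), for a name from the list of things; names that differ only in an ending like _2 or _b are one class to them, and where a whole thing is asked for, a point or a joint stands for the part that bears it (a point fixed in the world has none). Each returns a list of dicts, best first, with "confidence" (0 to 1); they miss things now and then, are a little off and sometimes report something else, mostly with a low value. They report only what shows in the picture. A call takes as long as a camera call. They do not tell look-alikes from the thing itself.
- ctrl.spot_in(picture, target): "xy" ([column, row] in pixels, amid what is visible of it).
The state is a dict: "time": time; "qpos": joint angles; "dq": joint speeds; "joint_torque": joint torques, N m; "tcp_pos": TCP position; "eef_rot": TCP orientation; "contact_force": force on the tool from outside, world axes, zero at the start; "wrist_torque": the same for the moment, N m; "opening": opening from 0.0 (shut) to 1.0 (fully open).
Only numpy, scipy, OpenCV 4.12 (cv2) and the standard library are available. Lean on these libraries where they do the work, as an engineer would, in place of code of your own. Each camera call takes 0.05 s, during which the arm holds its last target.

### The job

Put the four loose steel columns away on the notched rest, one in each empty pair of notches, so that the whole row runs in order of length from the stubby guard column at one end to the longest column at the other. Lay each one centred across the rest with its tube down in both notches. Leave the two that are already there in their places, and do not knock over the amber vial.

Things in the scene. Friction and masses are not known exactly. Their poses are not given: they have to be found in the camera images.
- rest: fixed dark steel rest, 70 x 310 mm, 47 mm high: plates at x = -24..-20 and 20..24 mm (open between) with six pairs of 45 degree V notches 26 mm wide, 13 mm deep, at y = -135, -81, -27, 27, 81, 135 mm; the four inner pairs are empty. Origin: centre of underside; x: the way columns lie, y: along the row, z: up. A seated column's axis is at z = 42.5 mm, its nuts outside the plates
- column_a_mid (a point): loose steel column, 95 mm long over all (shortest loose one): round tube 12 mm thick with 65 mm of it bare between two hex end nuts (19 mm across flats, 10 mm long), a 5 mm grey stub plug beyond each nut. Point: its middle, on its axis, 9.5 mm above the bench while it lies there on its nuts; x runs along it (ends alike), z up at the start. About 90 g
- column_b_mid (a point): loose steel column, 120 mm long over all (second shortest): round tube 12 mm thick with 90 mm of it bare between two hex end nuts (19 mm across flats, 10 mm long), a 5 mm grey stub plug beyond each nut. Point: its middle, on its axis, 9.5 mm above the bench while it lies there on its nuts; x runs along it (ends alike), z up at the start. About 110 g
- column_c_mid (a point): loose steel column, 170 mm long over all (second longest): round tube 12 mm thick with 140 mm of it bare between two hex end nuts (19 mm across flats, 10 mm long), a 5 mm grey stub plug beyond each nut. Point: its middle, on its axis, 9.5 mm above the bench while it lies there on its nuts; x runs along it (ends alike), z up at the start. About 150 g
- column_d_mid (a point): loose steel column, 220 mm long over all (longest loose one): round tube 12 mm thick with 190 mm of it bare between two hex end nuts (19 mm across flats, 10 mm long), a 5 mm grey stub plug beyond each nut. Point: its middle, on its axis, 9.5 mm above the bench while it lies there on its nuts; x runs along it (ends alike), z up at the start. About 190 g
- guard_mid (a point): stubby steel guard column without nuts, a round barrel 18 mm in diameter and 60 mm long with dark grip bands and a 5 mm grey plug at each end (70 mm over all); it already lies across one END notch pair of the rest (either end) and stays there. The point is its middle, on its axis; x runs along it
- long_column_mid (a point): the longest column, 270 mm over all, of the same make as the loose ones; it already lies across the OTHER end notch pair of the rest and stays there. The point is its middle, on its axis; x runs along it
- vial_mid (a point): small amber glass vial with a white cap, 28 mm in diameter and 61 mm high, standing loose among the columns on the bench; not part of the job. The point is on its axis 30 mm above its foot; z up
Things that resemble listed ones, but are neither listed nor needed, are in the scene too. Of the things shaped like the part that bears vial_mid, the amber glass one is meant.

How it is judged:
At the end, for the whole second after the job is handed in: From the guard column on, the inner notches hold the 95, 120, 170 and 220 mm columns: middle within 12 mm lengthwise, 8 mm sideways, 4 mm of seated height, within 0.2 rad of square, at rest, released; guard and long column still in their end notches to the same tolerances; vial upright (0.3 rad) ((((x of guard_mid in the frame of rest between -0.012 and 0.012 m and y of guard_mid in the frame of rest between -0.143 and -0.127 m and z of guard_mid in the frame of rest between 0.0427 and 0.0507 m) and (x of long_column_mid in the frame of rest between -0.012 and 0.012 m and y of long_column_mid in the frame of rest between 0.127 and 0.143 m and z of long_column_mid in the frame of rest between 0.0385 and 0.0465 m) and (x of column_a_mid in the frame of rest between -0.012 and 0.012 m and y of column_a_mid in the frame of rest between -0.089 and -0.073 m and z of column_a_mid in the frame of rest between 0.0385 and 0.0465 m) and (x of column_b_mid in the frame of rest between -0.012 and 0.012 m and y of column_b_mid in the frame of rest between -0.035 and -0.019 m and z of column_b_mid in the frame of rest between 0.0385 and 0.0465 m) and (x of column_c_mid in the frame of rest between -0.012 and 0.012 m and y of column_c_mid in the frame of rest between 0.019 and 0.035 m and z of column_c_mid in the frame of rest between 0.0385 and 0.0465 m) and (x of column_d_mid in the frame of rest between -0.012 and 0.012 m and y of column_d_mid in the frame of rest between 0.073 and 0.089 m and z of column_d_mid in the frame of rest between 0.0385 and 0.0465 m)) or ((x of guard_mid in the frame of rest between -0.012 and 0.012 m and y of guard_mid in the frame of rest between 0.127 and 0.143 m and z of guard_mid in the frame of rest between 0.0427 and 0.0507 m) and (x of long_column_mid in the frame of rest between -0.012 and 0.012 m and y of long_column_mid in the frame of rest between -0.143 and -0.127 m and z of long_column_mid in the frame of rest between 0.0385 and 0.0465 m) and (x of column_a_mid in the frame of rest between -0.012 and 0.012 m and y of column_a_mid in the frame of rest between 0.073 and 0.089 m and z of column_a_mid in the frame of rest between 0.0385 and 0.0465 m) and (x of column_b_mid in the frame of rest between -0.012 and 0.012 m and y of column_b_mid in the frame of rest between 0.019 and 0.035 m and z of column_b_mid in the frame of rest between 0.0385 and 0.0465 m) and (x of column_c_mid in the frame of rest between -0.012 and 0.012 m and y of column_c_mid in the frame of rest between -0.035 and -0.019 m and z of column_c_mid in the frame of rest between 0.0385 and 0.0465 m) and (x of column_d_mid in the frame of rest between -0.012 and 0.012 m and y of column_d_mid in the frame of rest between -0.089 and -0.073 m and z of column_d_mid in the frame of rest between 0.0385 and 0.0465 m))) and angle between the x axis of each of column_a_mid, column_b_mid, column_c_mid, column_d_mid and the x axis of rest, either way round below 0.2 rad and linear speed of each of column_a, column_b, column_c, column_d below 0.02 m/s and angle between vial_mid's own z axis and vertical below 0.3 rad); the robot touches nothing.
It fails at once if the guard column already on the rest is shifted by more than 15 mm (distance of guard_mid from where it was at the start of the episode above 0.015 m).
It fails at once if the long column already on the rest is shifted by more than 15 mm (distance of long_column_mid from where it was at the start of the episode above 0.015 m).
It fails at once if the amber vial is knocked over (angle between vial_mid's own z axis and vertical above 0.5 rad).
It also fails if it takes over 120 s, if anything falls off the work surface, if the arm or the gripper's body presses on something with over 40 N, if the wrist force passes 120 N, or if a joint passes its speed limit or range.

## Working session

There is one attempt and no reset: what is moved stays moved. The work goes in short steps, Python scripts to look and compute and a tool call to move; the robot and the scene stay as the last step left them, time stands still between calls to the robot, and variables do not carry over. Pictures are saved under pics/ and viewed, and the job is handed in when it is done.

Besides the shell and the picture viewer there is one more tool, called after ">>>" by a JSON object that holds its "fn" and its "kwargs". step_arm: Moves the arm, as the interface text tells. Its arguments: {"type":"object","properties":{"steps":{"type":"array","items":{"type":"object","properties":{"linear":{"type":"array","items":{"type":"number"}},"rot":{"type":"array","items":{"type":"number"}},"grip":{"type":"number"}}}},"newtons":{"type":"number"}},"required":["steps"]}

```bash
mkdir -p pics; cat > h.py <<'E'
import numpy as np, cv2
from plant import ctrl
def save(p,n,crop=None,s=1):
    im=p["image"][:,:,::-1]
    if crop: im=im[crop[1]:crop[3],crop[0]:crop[2]]
    im=cv2.resize(im,None,fx=s,fy=s,interpolation=cv2.INTER_CUBIC)
    cv2.imwrite("pics/"+n,im)
def px2w(p,uv,z):
    K=np.array(p["K"]);T=np.array(p["extrinsics"]);k=p["k1"]
    d=np.array([(uv[0]-K[0,2])/K[0,0],(uv[1]-K[1,2])/K[1,1]])
    u=d.copy()
    for _ in range(30): u=d/(1+k*(u@u))
    R=T[:3,:3];t=T[:3,3];c=-R.T@t;r=R.T@np.array([u[0],u[1],1])
    return c+r*(z-c[2])/r[2]
def w2px(p,X):
    K=np.array(p["K"]);T=np.array(p["extrinsics"]);k=p["k1"]
    c=T[:3,:3]@np.array(X)+T[:3,3];u=c[:2]/c[2];u=u*(1+k*(u@u))
    return np.array([K[0,0]*u[0]+K[0,2],K[1,1]*u[1]+K[1,2]])
E
python3 - <<'E'
from h import *
np.set_printoptions(precision=4,suppress=True)
for n in ["scene","top","wrist"]:
    p=ctrl.capture(n); save(p,n+"0.png")
    T=np.array(p["extrinsics"]); print(n,-T[:3,:3].T@T[:3,3],p["k1"],np.array(p["K"]).ravel())
    for t in ["rest","column_a_mid","guard_mid","long_column_mid","vial_mid"]:
        print(t,[(np.round(d["xy"]).tolist(),round(d["confidence"],2)) for d in ctrl.spot_in(p,t)])
s=ctrl.get_state();print(s)
E
```

```text
scene [ 0.9576 -0.7507  0.5794] -0.04278147031480049 [433.4243   0.     316.6866   0.     433.4243 241.3503   0.       0.
   1.    ]
rest [([339.0, 206.0], 0.82)]
column_a_mid [([179.0, 383.0], 0.82)]
guard_mid [([330.0, 216.0], 0.55)]
long_column_mid [([349.0, 178.0], 0.93)]
vial_mid [([265.0, 345.0], 0.91), ([215.0, 322.0], 0.9), ([262.0, 374.0], 0.88), ([232.0, 340.0], 0.67), ([271.0, 281.0], 0.31)]
top [ 0.3654 -0.029   1.268 ] -0.04172471704169242 [550.2186   0.     320.7958   0.     550.2186 236.1814   0.       0.
   1.    ]
rest [([202.0, 271.0], 0.92)]
column_a_mid [([502.0, 252.0], 0.72), ([366.0, 275.0], 0.34)]
guard_mid [([254.0, 258.0], 0.74)]
long_column_mid [([140.0, 282.0], 0.62)]
vial_mid [([447.0, 269.0], 0.6), ([454.0, 243.0], 0.51), ([453.0, 215.0], 0.48), ([472.0, 200.0], 0.47)]
wrist [ 0.2492 -0.6304  0.3735] -0.009429634911299738 [334.4242   0.     316.2927   0.     334.4242 239.2075   0.       0.
   1.    ]
rest []
column_a_mid []
guard_mid []
long_column_mid []
vial_mid []
{'time': 0.9, 'qpos': array([ 1.2621,  0.4685, -0.0486,  1.5325,  0.0241,  1.141 , -0.0823]), 'dq': array([ 0.0015,  0.0006,  0.001 , -0.0002,  0.    ,  0.0002,  0.0009]), 'joint_torque': array([ -0.0002, -51.0148,  -0.0465, -23.8012,   0.0109,   0.001 ,
         0.    ]), 'tcp_pos': array([ 0.1865, -0.6488,  0.2314]), 'eef_rot': array([-0.2917,  2.0713, -2.0717]), 'contact_force': array([-0.4842,  0.1339, -0.2537]), 'wrist_torque': array([ 0.0381, -0.0291,  0.0329]), 'opening': 1.0019869099343366}
```

View pics/scene0.png

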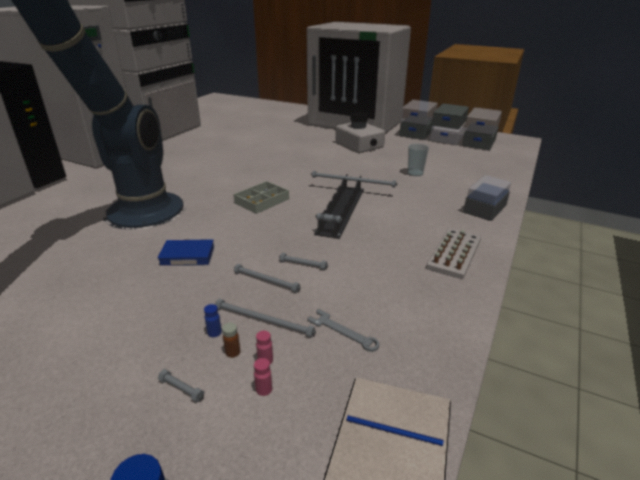

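View pics/top0.png

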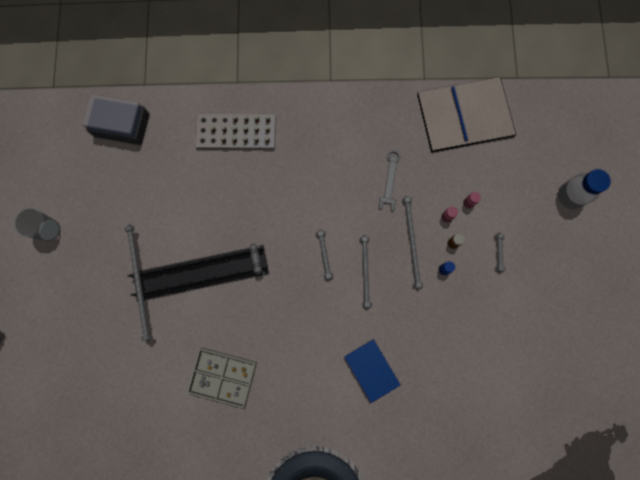

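The scene picture shows the rest at (339,206) with its long column at (350,178) and its guard at (330,218). The amber vial is at (231,340), next to the blue (213,320) and pink (264,347), (262,376) look-alikes. In the top picture the loose columns are at (500,252) a, (325,255) b, (366,272) c and (413,243) d, with the amber vial at (456,241). The wrench at (390,180) is a distractor. Next I'll enlarge to get the column ends.

```bash
python3 - <<'E'
from h import *
p=ctrl.capture("top"); np.save("top.npy",p,allow_pickle=True)
im=cv2.convertScaleAbs(p["image"],alpha=1.8,beta=0); q=dict(p,image=im)
save(q,"t1.png",(300,180,520,320),3.6); save(q,"t2.png",(100,210,290,355),4.2)
E
```

```text
(no output)
```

View pics/t1.png

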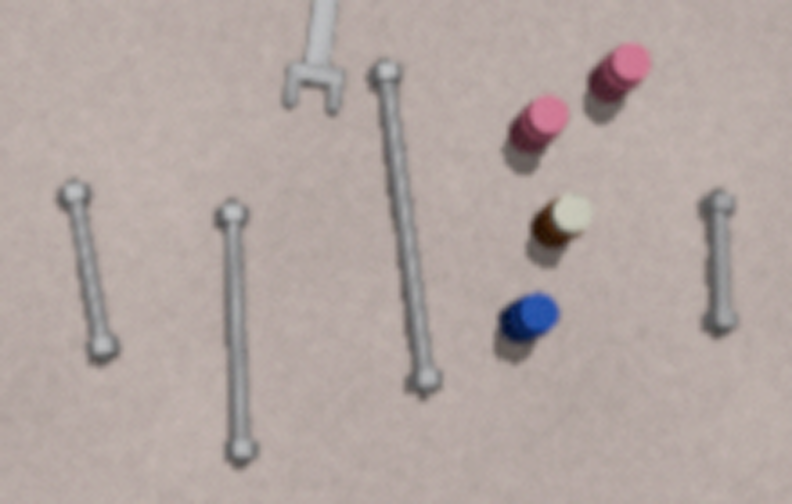

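View pics/t2.png

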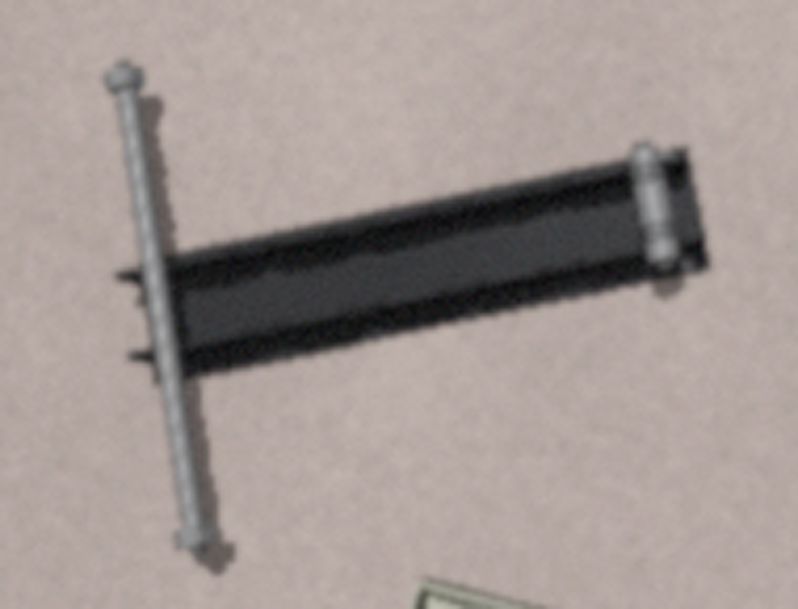

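```bash
python3 - <<'E'
from h import *
np.set_printoptions(precision=4,suppress=True)
p=np.load("top.npy",allow_pickle=True).item()
def f(n,a,b,o,s,z,L):
    A=px2w(p,np.array(a)/s+o,z);B=px2w(p,np.array(b)/s+o,z);d=A-B
    print(n,"mid",(A+B)[:2]/2,"len",np.hypot(*d[:2]),L,"dir deg",np.degrees(np.arctan2(d[1],d[0])))
    return (A+B)/2
o=np.array([300,180]);z=.0095
f("a",(720,203),(722,320),o,3.6,z,.075)
f("b",(74,193),(101,346),o,3.6,z,.1)
f("c",(232,213),(241,450),o,3.6,z,.15)
f("d",(385,72),(426,379),o,3.6,z,.2)
o=np.array([100,210])
g=f("guard",(644,150),(666,257),o,4.2,.0467,.07)
l=f("long",(124,77),(193,538),o,4.2,.0425,.25)
d=g-l;print(np.hypot(*d[:2]),np.degrees(np.arctan2(d[1],d[0])))
for i,n in enumerate("abcd"): print(n,g+(l-g)*(i+1)/5)
print("vial",px2w(p,np.array((573,215))/3.6+np.array([300,180]),.061))
for q in [(530,315),(545,118),(628,66)]: print("other",px2w(p,np.array(q)/3.6+np.array([300,180]),.061))
from scipy.spatial.transform import Rotation as R
print(R.from_rotvec(ctrl.get_state()["eef_rot"]).as_matrix())
E
```

```text
a mid [ 0.5392 -0.4369] len 0.076004361256548 0.075 dir deg -3.111781069114667
b mid [ 0.5413 -0.0296] len 0.10051490555205993 0.1 dir deg 8.93533183369385
c mid [ 0.5002 -0.1239] len 0.1517982490080027 0.15 dir deg 0.4681205569298798
d mid [ 0.5673 -0.2347] len 0.20131419450188703 0.2 dir deg 4.985163781311893
guard mid [0.5304 0.1237] len 0.05899699886701949 0.07 dir deg 11.717139683551057
long mid [0.4812 0.3908] len 0.2519141850403348 0.25 dir deg 10.750228733376167
0.2715662416263162 -79.5690729846299
a [0.5206 0.1771 0.0459]
b [0.5107 0.2305 0.045 ]
c [0.5009 0.284  0.0442]
d [0.4911 0.3374 0.0433]
vial [ 0.5625 -0.3303  0.061 ]
other [ 0.5009 -0.3002  0.061 ]
other [ 0.6241 -0.3164  0.061 ]
other [ 0.6565 -0.3706  0.061 ]
[[-0.9611  0.0001  0.2762]
 [-0.2762 -0.0001 -0.9611]
 [-0.     -1.      0.0002]]
```

```bash
cat >> h.py <<'E'
from scipy.spatial.transform import Rotation as R
import sys
def plan(x,y,z,deg):
    s=ctrl.get_state();M=R.from_rotvec(s["eef_rot"]).as_matrix()
    th=np.degrees(np.arctan2(M[1,0],M[0,0]));d=(deg-th+90)%180-90
    a=np.radians(th+d);X=np.array([np.cos(a),np.sin(a),0]);Y=np.array([0,0,-1.]);
    G=np.column_stack([X,Y,np.cross(X,Y)])
    print("t",round(s["time"],2),"tcp",np.round(s["tcp_pos"],4),"th",round(th,2),"open",round(s["opening"],3),"F",np.round(s["contact_force"],1),"q1,7",np.round(s["qpos"][[0,6]],2))
    print("linear",np.round(M.T@(np.array([x,y,z])-s["tcp_pos"])*100,2),"rot",np.round(np.degrees(R.from_matrix(M.T@G).as_rotvec()),2))
E
python3 -c "
from h import *
plan(.5392,-.4369,.12,-3.1)"
```

```text
t 0.95 tcp [ 0.1865 -0.6488  0.2314] th -163.97 open 0.996 F [ 0.1 -0.4 -0.3] q1,7 [ 1.26 -0.08]
linear [-39.75  11.13 -10.62] rot [-1.000e-02  1.913e+01 -0.000e+00]
```

>>> {"fn": "step_arm", "kwargs": {"steps": [{"linear": [-10,2.8,-2.6],"rot": [0,5,0],"grip": 0.5},{"linear": [-20,5.6,-5.3],"rot": [0,10,0],"grip": 0.5},{"linear": [-30,8.4,-8],"rot": [0,15,0],"grip": 0.5},{"linear": [-39.75,11.1,-10.6],"rot": [0,19.1,0],"grip": 0.5},{"linear": [-39.75,11.1,-10.6],"rot": [0,19.1,0],"grip": 0.5},{"linear": [-39.75,11.1,-10.6],"rot": [0,19.1,0],"grip": 0.5},{"linear": [-39.75,11.1,-10.6],"rot": [0,19.1,0],"grip": 0.5},{"linear": [-39.75,11.1,-10.6],"rot": [0,19.1,0],"grip": 0.5},{"linear": [-39.75,11.1,-10.6],"rot": [0,19.1,0],"grip": 0.5},{"linear": [-39.75,11.1,-10.6],"rot": [0,19.1,0],"grip": 0.5},{"linear": [-39.75,11.1,-10.6],"rot": [0,19.1,0],"grip": 0.5},{"linear": [-39.75,11.1,-10.6],"rot": [0,19.1,0],"grip": 0.5},{"linear": [-39.75,11.1,-10.6],"rot": [0,19.1,0],"grip": 0.5},{"linear": [-39.75,11.1,-10.6],"rot": [0,19.1,0],"grip": 0.5},{"linear": [-39.75,11.1,-10.6],"rot": [0,19.1,0],"grip": 0.5},{"linear": [-39.75,11.1,-10.6],"rot": [0,19.1,0],"grip": 0.5},{"linear": [-39.75,11.1,-10.6],"rot": [0,19.1,0],"grip": 0.5},{"linear": [-39.75,11.1,-10.6],"rot": [0,19.1,0],"grip": 0.5}]}}

```text
time: 2.45
tcp_pos: [0.5386, -0.4379, 0.1207]
eef_rot: [-0.061, -2.193, 2.194]
contact_force: [0.3, 0.4, 0.8]
opening: 0.501
```

```bash
python3 -c "
from h import *
plan(.5392,-.4369,.004,-3.1)
p=ctrl.capture('wrist');save(p,'w1.png')
print([w2px(p,(.5392+d*np.cos(-.054),-.4369+d*np.sin(-.054),.0095)) for d in (-.0375,.0375)])"
```

```text
t 2.45 tcp [ 0.5386 -0.4379  0.1207] th 176.85 open 0.501 F [0.3 0.4 0.8] q1,7 [ 0.66 -1.03]
linear [-0.05 11.67 -0.11] rot [-0.03 -0.05 -0.02]
[array([315.26440929, 280.5709913 ]), array([315.16551201, 187.52640817])]
```

View pics/w1.png

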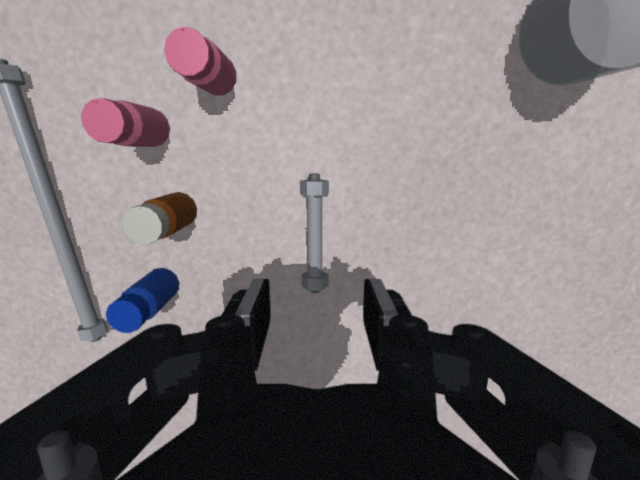

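The wrist view shows column a's nuts at (315,280) and (314,186), as predicted, between the fingers. The amber vial is at (160,218), clear to the left.

>>> {"fn": "step_arm", "kwargs": {"newtons": 60, "steps": [{"linear": [0,3,0],"rot": [0,0,0],"grip": 0.5},{"linear": [0,6,0],"rot": [0,0,0],"grip": 0.5},{"linear": [0,9,-0.1],"rot": [0,0,0],"grip": 0.5},{"linear": [0,10.5,-0.1],"rot": [0,0,0],"grip": 0.5},{"linear": [0,11.6,-0.1],"rot": [0,0,0],"grip": 0.5},{"linear": [0,11.6,-0.1],"rot": [0,0,0],"grip": 0.5},{"linear": [0,11.6,-0.1],"rot": [0,0,0],"grip": 0.5},{"linear": [0,11.6,-0.1],"rot": [0,0,0],"grip": 0.05},{"linear": [0,11.6,-0.1],"rot": [0,0,0],"grip": 0.05},{"linear": [0,11.6,-0.1],"rot": [0,0,0],"grip": 0.05},{"linear": [0,11.6,-0.1],"rot": [0,0,0],"grip": 0.05},{"linear": [0,11.6,-0.1],"rot": [0,0,0],"grip": 0.05},{"linear": [0,11.6,-0.1],"rot": [0,0,0],"grip": 0.05},{"linear": [0,11.6,-0.1],"rot": [0,0,0],"grip": 0.05},{"linear": [0,11.6,-0.1],"rot": [0,0,0],"grip": 0.05},{"linear": [0,11.6,-0.1],"rot": [0,0,0],"grip": 0.05}]}}

```text
time: 3.83
tcp_pos: [0.5403, -0.437, 0.0064]
eef_rot: [-0.062, -2.193, 2.198]
contact_force: [-0.3, 1.1, 7.1]
opening: 0.101
```

```bash
python3 -c "
from h import *
plan(.5392,-.4369,.12,-3.1)"
```

```text
t 3.83 tcp [ 0.5403 -0.437   0.0064] th 176.93 open 0.101 F [-0.3  1.1  7.1] q1,7 [ 0.65 -1.04]
linear [  0.08 -11.36   0.02] rot [-0.11  0.03 -0.15]
```

>>> {"fn": "step_arm", "kwargs": {"steps": [{"linear": [0,-2,0],"rot": [0,0,0],"grip": 0.05},{"linear": [0,-5,0],"rot": [0,0,0],"grip": 0.05},{"linear": [0,-8,0],"rot": [0,0,0],"grip": 0.05},{"linear": [0,-11.5,0],"rot": [0,0,0],"grip": 0.05},{"linear": [0,-11.5,0],"rot": [0,0,0],"grip": 0.05},{"linear": [0,-11.5,0],"rot": [0,0,0],"grip": 0.05}]}}

```text
time: 4.33
tcp_pos: [0.5406, -0.4371, 0.1224]
eef_rot: [-0.064, -2.193, 2.2]
contact_force: [0.5, 0.5, -1.2]
opening: 0.105
```

```bash
python3 -c "
from h import *
plan(.5206,.1771,.12,10.5)
p=ctrl.capture('wrist');save(p,'w2.png')"
```

```text
t 4.33 tcp [ 0.5406 -0.4371  0.1224] th 176.93 open 0.105 F [ 0.5  0.5 -1.2] q1,7 [ 0.65 -1.03]
linear [ 5.290e+00  2.000e-02 -6.122e+01] rot [ -0.21 -13.57  -0.25]
```

View pics/w2.png

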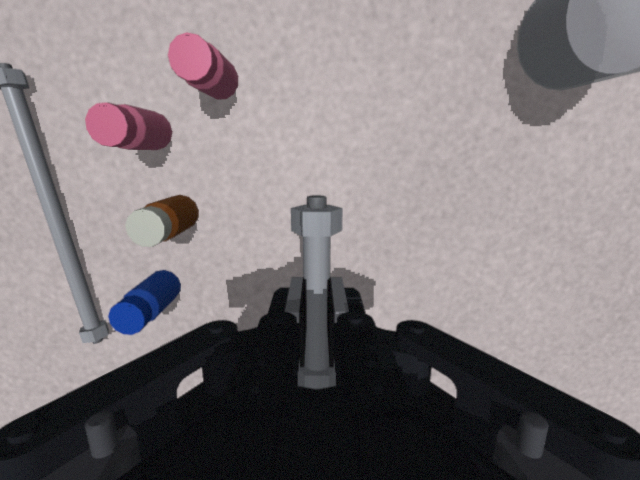

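Column a is gripped, square in the jaws, with its nuts at (317,219) and (317,375). Next I'll work out its height in the grip and plan the placing.

```bash
cat >> h.py <<'E'
def held(p,u,v,L):
    from scipy.optimize import brentq
    s=ctrl.get_state();t=s["tcp_pos"]
    f=lambda h:np.linalg.norm(px2w(p,u,t[2]+h)-px2w(p,v,t[2]+h))-L
    h=brentq(f,-.06,.08);m=(px2w(p,u,t[2]+h)+px2w(p,v,t[2]+h))/2
    M=R.from_rotvec(s["eef_rot"]).as_matrix()
    print("axis above tcp",h,"mid offset (tool xyz)",M.T@(m-t))
E
python3 -c "
from h import *
p=ctrl.capture('wrist');held(p,(317,221),(317,374),.075)
plan(.5206,.1771,.12,10.5)"
```

```text
axis above tcp 0.005219441733147395 mid offset (tool xyz) [ 0.00045347 -0.00521935  0.00058573]
t 4.43 tcp [ 0.5386 -0.4356  0.1186] th 176.93 open 0.106 F [-0.8 -0.5 -1. ] q1,7 [ 0.65 -1.03]
linear [  5.07  -0.08 -61.08] rot [  0.06 -13.57   0.07]
```

>>> {"fn": "step_arm", "kwargs": {"steps": [{"linear": [0.3,0,-3],"rot": [0,-1,0],"grip": 0.05},{"linear": [0.7,0,-7],"rot": [0,-2,0],"grip": 0.05},{"linear": [1,0,-11],"rot": [0,-3,0],"grip": 0.05},{"linear": [1.3,0,-15],"rot": [0,-4,0],"grip": 0.05},{"linear": [1.6,0,-19],"rot": [0,-5,0],"grip": 0.05},{"linear": [2,0,-23],"rot": [0,-6,0],"grip": 0.05},{"linear": [2.3,0,-27],"rot": [0,-7,0],"grip": 0.05},{"linear": [2.6,0,-31],"rot": [0,-8,0],"grip": 0.05},{"linear": [3,0,-35],"rot": [0,-9,0],"grip": 0.05},{"linear": [3.3,0,-39],"rot": [0,-10,0],"grip": 0.05},{"linear": [3.6,0,-43],"rot": [0,-11,0],"grip": 0.05},{"linear": [4,0,-47],"rot": [0,-12,0],"grip": 0.05},{"linear": [4.3,0,-51],"rot": [0,-13,0],"grip": 0.05},{"linear": [4.6,0,-55],"rot": [0,-13.5,0],"grip": 0.05},{"linear": [5,0,-59],"rot": [0,-13.5,0],"grip": 0.05},{"linear": [5.1,0,-61.1],"rot": [0,-13.5,0],"grip": 0.05},{"linear": [5.1,0,-61.1],"rot": [0,-13.5,0],"grip": 0.05},{"linear": [5.1,0,-61.1],"rot": [0,-13.5,0],"grip": 0.05},{"linear": [5.1,0,-61.1],"rot": [0,-13.5,0],"grip": 0.05},{"linear": [5.1,0,-61.1],"rot": [0,-13.5,0],"grip": 0.05}]}}

```text
time: 6.1
tcp_pos: [0.5208, 0.1745, 0.1184]
eef_rot: [-0.193, 2.127, -2.13]
contact_force: [-0.1, -1.1, -0.0]
opening: 0.108
```

```bash
python3 -c "
from h import *
plan(.5206,.1771,.039,10.5)
p=ctrl.capture('wrist');save(p,'w3.png')
plan(.5206,.1771,.039,10.5)
for n,x in dict(guard=(.5304,.1237,.0467),a=(.5206,.1771,.0425),b=(.5107,.2305,.0425)).items():print(n,w2px(p,x))
"
```

```text
t 6.1 tcp [0.5208 0.1745 0.1184] th -169.73 open 0.108 F [-0.1 -1.1 -0. ] q1,7 [-0.21 -1.92]
linear [-0.04  7.94 -0.27] rot [-0.08 -0.23  0.11]
t 6.15 tcp [0.521  0.1746 0.1187] th -169.74 open 0.106 F [ 0.9 -0.3 -0.5] q1,7 [-0.21 -1.92]
linear [-0.01  7.97 -0.26] rot [-0.07 -0.24  0.07]
guard [393.80256851 250.50615025]
a [312.63826738 248.85703786]
b [232.81041486 249.13838132]
```

View pics/w3.png

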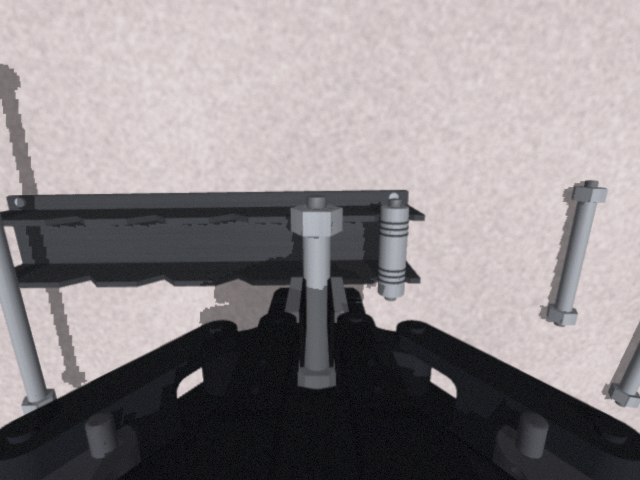

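The guard shows at (393,248) against a predicted (394,250), so the rest pose holds. Lowering column a now.

>>> {"fn": "step_arm", "kwargs": {"steps": [{"linear": [0,2,-0.2],"rot": [0,0,0],"grip": 0.05},{"linear": [0,4,-0.2],"rot": [0,0,0],"grip": 0.05},{"linear": [0,5.5,-0.2],"rot": [0,0,0],"grip": 0.05},{"linear": [0,6.5,-0.2],"rot": [0,0,0],"grip": 0.05},{"linear": [0,7.2,-0.2],"rot": [0,0,0],"grip": 0.05},{"linear": [0,7.7,-0.2],"rot": [0,0,0],"grip": 0.05},{"linear": [0,7.9,-0.2],"rot": [0,0,0],"grip": 0.05},{"linear": [0,7.9,-0.2],"rot": [0,0,0],"grip": 0.05},{"linear": [0,7.9,-0.2],"rot": [0,0,0],"grip": 0.05}]}}

```text
time: 6.9
tcp_pos: [0.5212, 0.1789, 0.0409]
eef_rot: [-0.193, 2.126, -2.125]
contact_force: [0.1, 0.1, -0.0]
opening: 0.108
```

```bash
python3 -c "
from h import *
plan(.5206,.1771,.0375,10.5)
p=ctrl.capture('scene');save(p,'s3.png',(270,140,430,260),5)
"
```

```text
t 6.9 tcp [0.5212 0.1789 0.0409] th -169.58 open 0.108 F [ 0.1  0.1 -0. ] q1,7 [-0.24 -1.96]
linear [0.09 0.34 0.16] rot [ 0.01 -0.08 -0.07]
```

View pics/s3.png

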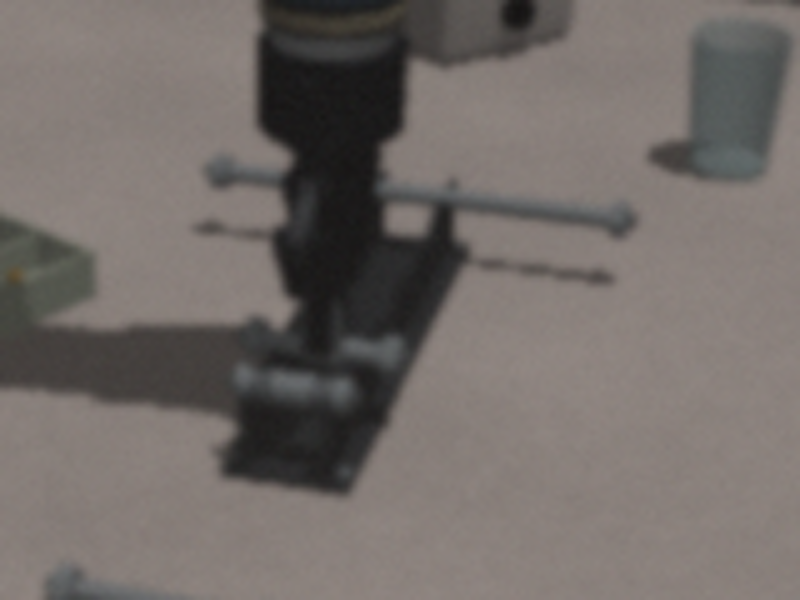

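Column a is over its notch and no force is felt yet. I'll lower the last 3 mm, open a little and retreat.

>>> {"fn": "step_arm", "kwargs": {"steps": [{"linear": [0,0.2,0.1],"rot": [0,0,0],"grip": 0.05},{"linear": [0,0.35,0.1],"rot": [0,0,0],"grip": 0.05},{"linear": [0,0.35,0.1],"rot": [0,0,0],"grip": 0.05},{"linear": [0,0.35,0.1],"rot": [0,0,0],"grip": 0.2},{"linear": [0,0.35,0.1],"rot": [0,0,0],"grip": 0.35},{"linear": [0,0.35,0.1],"rot": [0,0,0],"grip": 0.35},{"linear": [0,0.35,0.1],"rot": [0,0,0],"grip": 0.35},{"linear": [0,0.35,0.1],"rot": [0,0,0],"grip": 0.35},{"linear": [0,-1,0.1],"rot": [0,0,0],"grip": 0.35},{"linear": [0,-3,0.1],"rot": [0,0,0],"grip": 0.35},{"linear": [0,-6,0.1],"rot": [0,0,0],"grip": 0.35},{"linear": [0,-8,0.1],"rot": [0,0,0],"grip": 0.35},{"linear": [0,-8,0.1],"rot": [0,0,0],"grip": 0.35},{"linear": [0,-8,0.1],"rot": [0,0,0],"grip": 0.35}]}}

```text
time: 8.12
tcp_pos: [0.5215, 0.178, 0.1213]
eef_rot: [-0.191, 2.126, -2.124]
contact_force: [0.3, 0.1, -0.4]
opening: 0.354
```

```bash
python3 -c "
from h import *
p=ctrl.capture('wrist');save(p,'w4.png')
plan(.5413,-.0296,.12,8.9)
for n,x in dict(a=(.5206,.1771,.0425)).items():print(n,w2px(p,x))
"
```

```text
t 8.17 tcp [0.5206 0.1776 0.1201] th -169.57 open 0.353 F [-1.   0.  -0.4] q1,7 [-0.21 -1.92]
linear [1.720e+00 1.000e-02 2.075e+01] rot [-0.01  1.53  0.01]
a [317.56311611 250.02087308]
```

View pics/w4.png

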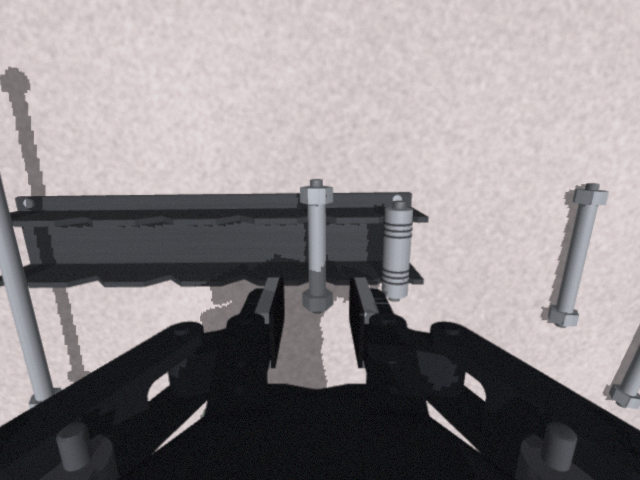

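Column a is seated with its nuts at (317,196) and (317,300), centred at (317,248) against a predicted (318,250). The guard is undisturbed. Next is b.

>>> {"fn": "step_arm", "kwargs": {"steps": [{"linear": [0.3,0,4],"rot": [0,0.5,0],"grip": 0.5},{"linear": [0.6,0,8],"rot": [0,1,0],"grip": 0.5},{"linear": [1,0,12],"rot": [0,1.5,0],"grip": 0.5},{"linear": [1.3,0,16],"rot": [0,1.5,0],"grip": 0.5},{"linear": [1.7,0,19.5],"rot": [0,1.5,0],"grip": 0.5},{"linear": [1.7,0,20.7],"rot": [0,1.5,0],"grip": 0.5},{"linear": [1.7,0,20.7],"rot": [0,1.5,0],"grip": 0.5},{"linear": [1.7,0,20.7],"rot": [0,1.5,0],"grip": 0.5},{"linear": [1.7,0,20.7],"rot": [0,1.5,0],"grip": 0.5},{"linear": [1.7,0,20.7],"rot": [0,1.5,0],"grip": 0.5}]}}

```text
time: 9.0
tcp_pos: [0.5413, -0.0263, 0.1199]
eef_rot: [-0.172, 2.14, -2.137]
contact_force: [-0.2, 0.3, 0.5]
opening: 0.498
```

```bash
python3 -c "
from h import *
plan(.5413,-.0296,.007,8.9)
p=ctrl.capture('wrist');save(p,'w5.png')
plan(.5413,-.0296,.007,8.9)
print(w2px(p,(.5413,-.0296,.0095)))
"
```

```text
t 9.0 tcp [ 0.5413 -0.0263  0.1199] th -170.85 open 0.498 F [-0.2  0.3  0.5] q1,7 [ 0.13 -1.53]
linear [ 0.04 11.29  0.33] rot [0.07 0.25 0.04]
t 9.05 tcp [ 0.5414 -0.0265  0.1201] th -170.85 open 0.505 F [-0.2 -0.2  0.4] q1,7 [ 0.13 -1.53]
linear [ 0.06 11.3   0.31] rot [0.05 0.25 0.02]
[320.80446654 237.32348152]
```

View pics/w5.png

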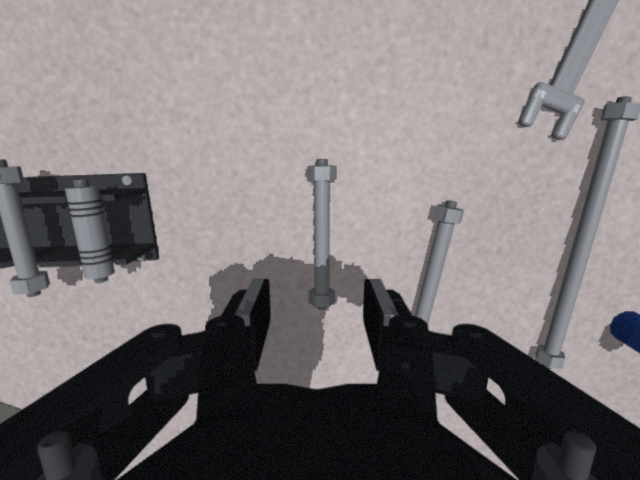

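Column b has its nuts at (321,172) and (322,298), on prediction. Column c at (432,260) is clear of the fingers.

>>> {"fn": "step_arm", "kwargs": {"newtons": 60, "steps": [{"linear": [0,3,0.3],"rot": [0,0,0],"grip": 0.5},{"linear": [0,6,0.3],"rot": [0,0,0],"grip": 0.5},{"linear": [0,9,0.3],"rot": [0,0,0],"grip": 0.5},{"linear": [0,10.5,0.3],"rot": [0,0,0],"grip": 0.5},{"linear": [0,11.3,0.3],"rot": [0,0,0],"grip": 0.5},{"linear": [0,11.3,0.3],"rot": [0,0,0],"grip": 0.5},{"linear": [0,11.3,0.3],"rot": [0,0,0],"grip": 0.5},{"linear": [0,11.3,0.3],"rot": [0,0,0],"grip": 0.05},{"linear": [0,11.3,0.3],"rot": [0,0,0],"grip": 0.05},{"linear": [0,11.3,0.3],"rot": [0,0,0],"grip": 0.05},{"linear": [0,11.3,0.3],"rot": [0,0,0],"grip": 0.05},{"linear": [0,11.3,0.3],"rot": [0,0,0],"grip": 0.05},{"linear": [0,11.3,0.3],"rot": [0,0,0],"grip": 0.05},{"linear": [0,11.3,0.3],"rot": [0,0,0],"grip": 0.05},{"linear": [0,8,0.3],"rot": [0,0,0],"grip": 0.05},{"linear": [0,4,0.3],"rot": [0,0,0],"grip": 0.05},{"linear": [0,0,0.3],"rot": [0,0,0],"grip": 0.05},{"linear": [0,0,0.3],"rot": [0,0,0],"grip": 0.05},{"linear": [0,0,0.3],"rot": [0,0,0],"grip": 0.05}]}}

```text
time: 10.63
tcp_pos: [0.544, -0.0321, 0.1233]
eef_rot: [-0.159, 2.136, -2.138]
contact_force: [-0.0, -0.5, -2.4]
opening: 0.097
```

```bash
python3 -c "
from h import *
p=ctrl.capture('wrist');save(p,'w6.png')
plan(.5107,.2305,.12,10.5)
"
```

```text
t 10.68 tcp [ 0.5422 -0.0321  0.1213] th -171.09 open 0.1 F [ 0.3  0.1 -2.4] q1,7 [ 0.14 -1.53]
linear [ -0.95   0.11 -26.43] rot [-0.04 -1.59 -0.1 ]
```

View pics/w6.png

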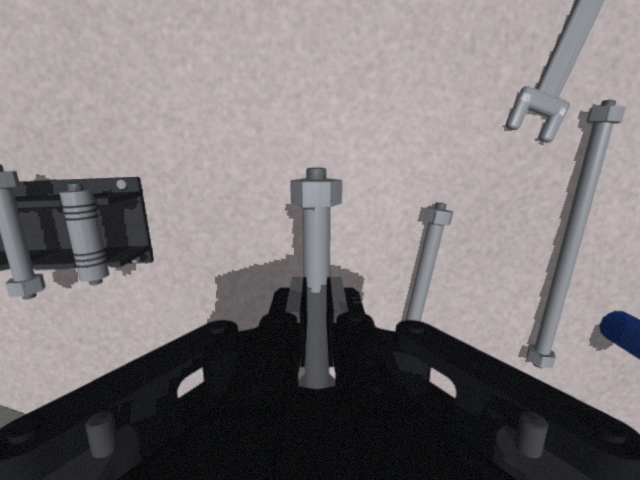

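```bash
cat >> h.py <<'E'
def heldfar(p,u,half,h=None):
    s=ctrl.get_state();t=s["tcp_pos"];M=R.from_rotvec(s["eef_rot"]).as_matrix()
    for h in (.001,.003,.005):
        m=M.T@(px2w(p,u,t[2]+h)-t); print("h",h,"far nut at tool",np.round(m,4),"expected |x|",half)
E
python3 -c "
from h import *
p=ctrl.capture('wrist')
heldfar(p,(317,194),.05)
plan(.5107,.2305,.12,10.5)"
```

```text
h 0.001 far nut at tool [-0.0482 -0.001   0.0002] expected |x| 0.05
h 0.003 far nut at tool [-0.0484 -0.003   0.0002] expected |x| 0.05
h 0.005 far nut at tool [-0.0487 -0.005   0.0002] expected |x| 0.05
t 10.73 tcp [ 0.5413 -0.0321  0.12  ] th -171.08 open 0.104 F [-0.6  0.  -2.2] q1,7 [ 0.14 -1.53]
linear [-1.050e+00 -1.000e-02 -2.642e+01] rot [-0.01 -1.58  0.05]
```

>>> {"fn": "step_arm", "kwargs": {"steps": [{"linear": [-0.1,0,-3],"rot": [0,-0.5,0],"grip": 0.05},{"linear": [-0.3,0,-7],"rot": [0,-1,0],"grip": 0.05},{"linear": [-0.5,0,-11],"rot": [0,-1.5,0],"grip": 0.05},{"linear": [-0.7,0,-15],"rot": [0,-1.5,0],"grip": 0.05},{"linear": [-0.9,0,-19],"rot": [0,-1.5,0],"grip": 0.05},{"linear": [-1,0,-23],"rot": [0,-1.5,0],"grip": 0.05},{"linear": [-1,0,-25.5],"rot": [0,-1.5,0],"grip": 0.05},{"linear": [-1,0,-26.5],"rot": [0,-1.5,0],"grip": 0.05},{"linear": [-1,0,-26.5],"rot": [0,-1.5,0],"grip": 0.05},{"linear": [-1,0,-26.5],"rot": [0,-1.5,0],"grip": 0.05},{"linear": [-1,0,-26.5],"rot": [0,-1.5,0],"grip": 0.05},{"linear": [-1,0,-26.5],"rot": [0,-1.5,0],"grip": 0.05}]}}

```text
time: 11.73
tcp_pos: [0.5113, 0.2287, 0.1197]
eef_rot: [-0.191, 2.127, -2.13]
contact_force: [0.0, 0.1, -1.0]
opening: 0.098
```

```bash
python3 -c "
from h import *
plan(.5107,.2305,.0395,10.5)
ctrl.capture('wrist')
plan(.5107,.2305,.0395,10.5)
ctrl.capture('wrist')
plan(.5107,.2305,.0395,10.5)
"
```

```text
t 11.73 tcp [0.5113 0.2287 0.1197] th -169.78 open 0.098 F [ 0.   0.1 -1. ] q1,7 [-0.29 -2.02]
linear [ 0.02  8.02 -0.2 ] rot [-0.09 -0.28  0.06]
t 11.78 tcp [0.5114 0.229  0.1199] th -169.77 open 0.099 F [-1.1 -0.3 -0.8] q1,7 [-0.29 -2.02]
linear [ 0.04  8.04 -0.17] rot [-0.07 -0.27  0.03]
t 11.83 tcp [0.5113 0.2295 0.1201] th -169.74 open 0.104 F [-0.1 -0.3 -1.4] q1,7 [-0.29 -2.02]
linear [ 0.04  8.06 -0.12] rot [-0.05 -0.24  0.02]
```

>>> {"fn": "step_arm", "kwargs": {"steps": [{"linear": [0,2,0],"rot": [0,0,0],"grip": 0.05},{"linear": [0,4,-0.1],"rot": [0,0,0],"grip": 0.05},{"linear": [0,5.5,-0.1],"rot": [0,0,0],"grip": 0.05},{"linear": [0,6.5,-0.1],"rot": [0,0,0],"grip": 0.05},{"linear": [0,7.2,-0.1],"rot": [0,0,0],"grip": 0.05},{"linear": [0,7.7,-0.1],"rot": [0,0,0],"grip": 0.05},{"linear": [0,8,-0.1],"rot": [0,0,0],"grip": 0.05},{"linear": [0,8.1,-0.1],"rot": [0,0,0],"grip": 0.05},{"linear": [0,8.1,-0.1],"rot": [0,0,0],"grip": 0.05},{"linear": [0,8.1,-0.1],"rot": [0,0,0],"grip": 0.05},{"linear": [0,8.1,-0.1],"rot": [0,0,0],"grip": 0.05}]}}

```text
time: 12.75
tcp_pos: [0.5114, 0.231, 0.0413]
eef_rot: [-0.192, 2.124, -2.129]
contact_force: [-2.2, -4.7, 10.2]
opening: 0.104
```

>>> {"fn": "step_arm", "kwargs": {"steps": [{"linear": [0,0,0],"rot": [0,0,0],"grip": 0.2},{"linear": [0,0,0],"rot": [0,0,0],"grip": 0.35},{"linear": [0,0,0],"rot": [0,0,0],"grip": 0.35},{"linear": [0,0,0],"rot": [0,0,0],"grip": 0.35},{"linear": [0,0,0],"rot": [0,0,0],"grip": 0.35},{"linear": [0,-1,0],"rot": [0,0,0],"grip": 0.35},{"linear": [0,-3,0],"rot": [0,0,0],"grip": 0.35},{"linear": [0,-6,0],"rot": [0,0,0],"grip": 0.35},{"linear": [0,-8,0],"rot": [0,0,0],"grip": 0.35},{"linear": [0,-8,0],"rot": [0,0,0],"grip": 0.35},{"linear": [0,-8,0],"rot": [0,0,0],"grip": 0.35}]}}

```text
time: 13.67
tcp_pos: [0.5115, 0.2329, 0.121]
eef_rot: [-0.191, 2.126, -2.124]
contact_force: [-0.1, -0.9, -0.8]
opening: 0.353
```

```bash
python3 -c "
from h import *
p=ctrl.capture('wrist');save(p,'w7.png')
plan(.5002,-.1239,.12,0.5)
print(w2px(p,(.5107,.2305,.0425)))
"
```

```text
t 13.72 tcp [0.5106 0.2324 0.1197] th -169.57 open 0.353 F [-0.6 -0.6 -0.3] q1,7 [-0.3  -2.03]
linear [ 7.480e+00 -3.000e-02  3.485e+01] rot [ 0.    9.93 -0.04]
[319.8976672  250.40552598]
```

View pics/w7.png

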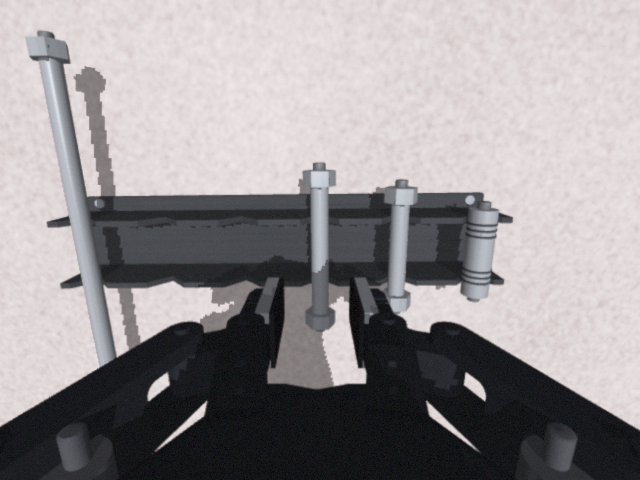

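Column b is seated with its nuts at (319,178) and (320,317), centred on prediction. Columns a and the guard are unmoved. Next is c.

>>> {"fn": "step_arm", "kwargs": {"steps": [{"linear": [0.8,0,4],"rot": [0,1,0],"grip": 0.5},{"linear": [1.7,0,8],"rot": [0,2,0],"grip": 0.5},{"linear": [2.5,0,12],"rot": [0,3,0],"grip": 0.5},{"linear": [3.4,0,16],"rot": [0,4.5,0],"grip": 0.5},{"linear": [4.2,0,20],"rot": [0,6,0],"grip": 0.5},{"linear": [5,0,24],"rot": [0,7,0],"grip": 0.5},{"linear": [6,0,28],"rot": [0,8,0],"grip": 0.5},{"linear": [7,0,32],"rot": [0,9,0],"grip": 0.5},{"linear": [7.5,0,34.9],"rot": [0,10,0],"grip": 0.5},{"linear": [7.5,0,34.9],"rot": [0,10,0],"grip": 0.5},{"linear": [7.5,0,34.9],"rot": [0,10,0],"grip": 0.5},{"linear": [7.5,0,34.9],"rot": [0,10,0],"grip": 0.5},{"linear": [7.5,0,34.9],"rot": [0,10,0],"grip": 0.5},{"linear": [7.5,0,34.9],"rot": [0,10,0],"grip": 0.5}]}}

```text
time: 14.88
tcp_pos: [0.5001, -0.1225, 0.119]
eef_rot: [-0.013, 2.217, -2.216]
contact_force: [-0.7, -0.7, 0.3]
opening: 0.502
```

```bash
python3 -c "
from h import *
p=ctrl.capture('wrist');save(p,'w8.png')
plan(.5002,-.1239,.007,.5)
print(w2px(p,(.5002,-.1239,.0095)),w2px(p,(.5002+.075,-.1239+.0007,.0095)))
"
```

```text
t 14.93 tcp [ 0.5002 -0.1227  0.1191] th -179.4 open 0.501 F [ 0.  -0.6 -0.1] q1,7 [ 0.27 -1.46]
linear [-1.000e-02  1.121e+01  1.300e-01] rot [0.03 0.1  0.02]
[318.50350881 236.77548741] [318.90682787 135.95150845]
```

View pics/w8.png

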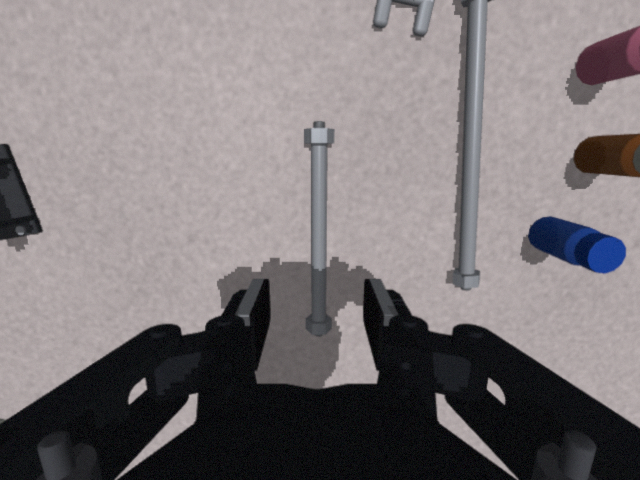

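Column c has its nuts at (319,136) and (318,325), on prediction. I'll grip it and lift.

>>> {"fn": "step_arm", "kwargs": {"newtons": 70, "steps": [{"linear": [0,3,0.1],"rot": [0,0,0],"grip": 0.5},{"linear": [0,6,0.1],"rot": [0,0,0],"grip": 0.5},{"linear": [0,9,0.1],"rot": [0,0,0],"grip": 0.5},{"linear": [0,10.5,0.1],"rot": [0,0,0],"grip": 0.5},{"linear": [0,11.2,0.1],"rot": [0,0,0],"grip": 0.5},{"linear": [0,11.2,0.1],"rot": [0,0,0],"grip": 0.5},{"linear": [0,11.2,0.1],"rot": [0,0,0],"grip": 0.5},{"linear": [0,11.2,0.1],"rot": [0,0,0],"grip": 0.05},{"linear": [0,11.2,0.1],"rot": [0,0,0],"grip": 0.05},{"linear": [0,11.2,0.1],"rot": [0,0,0],"grip": 0.05},{"linear": [0,11.2,0.1],"rot": [0,0,0],"grip": 0.05},{"linear": [0,11.2,0.1],"rot": [0,0,0],"grip": 0.05},{"linear": [0,11.2,0.1],"rot": [0,0,0],"grip": 0.05},{"linear": [0,11.2,0.1],"rot": [0,0,0],"grip": 0.05},{"linear": [0,8,0.1],"rot": [0,0,0],"grip": 0.05},{"linear": [0,4,0.1],"rot": [0,0,0],"grip": 0.05},{"linear": [0,0,0.1],"rot": [0,0,0],"grip": 0.05},{"linear": [0,0,0.1],"rot": [0,0,0],"grip": 0.05},{"linear": [0,0,0.1],"rot": [0,0,0],"grip": 0.05},{"linear": [0,0,0.1],"rot": [0,0,0],"grip": 0.05}]}}

```text
time: 16.6
tcp_pos: [0.4995, -0.1254, 0.1194]
eef_rot: [-0.008, 2.217, -2.218]
contact_force: [0.3, -0.6, -1.1]
opening: 0.097
```

```bash
python3 -c "
from h import *
p=ctrl.capture('wrist');save(p,'w9.png')
plan(.5009,.284,.12,10.5)
print([w2px(p,ctrl.get_state()['tcp_pos']+np.array([.075,0,h])) for h in (.0,.003,.006)])
"
```

```text
t 16.65 tcp [ 0.499  -0.1253  0.1185] th -179.58 open 0.097 F [ 0.5  0.1 -1.3] q1,7 [ 0.28 -1.46]
linear [ -0.5   -0.14 -40.93] rot [  0.02 -10.08   0.11]
[array([318.07232835, 126.87468846]), array([318.11461627, 126.3676105 ]), array([318.15878793, 125.83794892])]
```

View pics/w9.png

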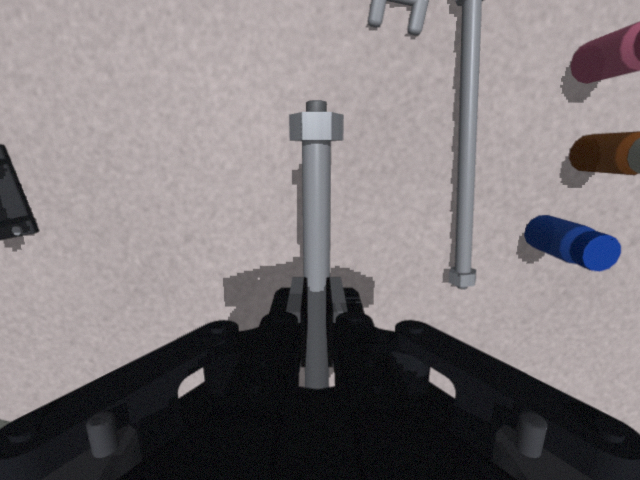

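Column c is held centred, with its far nut at (317,125) against a predicted (318,126).

>>> {"fn": "step_arm", "kwargs": {"steps": [{"linear": [0,0,-3],"rot": [0,-0.7,0],"grip": 0.05},{"linear": [0,0,-7],"rot": [0,-1.5,0],"grip": 0.05},{"linear": [-0.1,0,-11],"rot": [0,-2.5,0],"grip": 0.05},{"linear": [-0.2,0,-15],"rot": [0,-3.5,0],"grip": 0.05},{"linear": [-0.2,0,-19],"rot": [0,-4.5,0],"grip": 0.05},{"linear": [-0.3,0,-23],"rot": [0,-5.5,0],"grip": 0.05},{"linear": [-0.3,0,-27],"rot": [0,-6.5,0],"grip": 0.05},{"linear": [-0.4,0,-31],"rot": [0,-7.5,0],"grip": 0.05},{"linear": [-0.4,0,-35],"rot": [0,-8.5,0],"grip": 0.05},{"linear": [-0.5,0,-38.5],"rot": [0,-9.5,0],"grip": 0.05},{"linear": [-0.5,0,-40.5],"rot": [0,-10,0],"grip": 0.05},{"linear": [-0.5,0,-40.9],"rot": [0,-10,0],"grip": 0.05},{"linear": [-0.5,0,-40.9],"rot": [0,-10,0],"grip": 0.05},{"linear": [-0.5,0,-40.9],"rot": [0,-10,0],"grip": 0.05},{"linear": [-0.5,0,-40.9],"rot": [0,-10,0],"grip": 0.05},{"linear": [-0.5,0,-40.9],"rot": [0,-10,0],"grip": 0.05},{"linear": [-0.5,0,-40.9],"rot": [0,-10,0],"grip": 0.05}]}}

```text
time: 18.07
tcp_pos: [0.5024, 0.282, 0.1192]
eef_rot: [-0.192, 2.126, -2.128]
contact_force: [-0.1, 0.8, -1.6]
opening: 0.093
```

```bash
python3 -c "
from h import *
p=ctrl.capture('wrist');save(p,'w10.png')
plan(.5009,.284,.0395,10.5)
ctrl.capture('wrist');plan(.5009,.284,.0395,10.5)
"
```

```text
t 18.12 tcp [0.5023 0.2823 0.1193] th -169.68 open 0.096 F [-1.1 -0.2 -2.1] q1,7 [-0.37 -2.12]
linear [ 0.11  7.98 -0.19] rot [-0.04 -0.18  0.  ]
t 18.17 tcp [0.5023 0.2827 0.1194] th -169.66 open 0.099 F [ 0.1 -0.8 -2.8] q1,7 [-0.37 -2.12]
linear [ 0.12  7.99 -0.16] rot [-0.02 -0.16 -0.01]
```

View pics/w10.png

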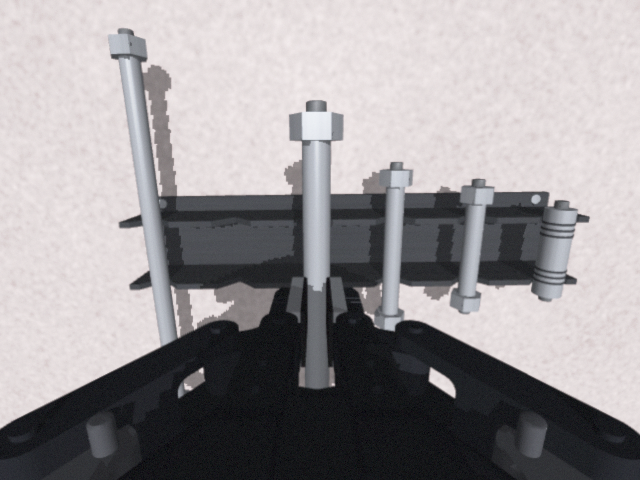

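>>> {"fn": "step_arm", "kwargs": {"steps": [{"linear": [0.1,2,-0.1],"rot": [0,0,0],"grip": 0.05},{"linear": [0.1,4,-0.1],"rot": [0,0,0],"grip": 0.05},{"linear": [0.1,5.5,-0.1],"rot": [0,0,0],"grip": 0.05},{"linear": [0.1,6.5,-0.1],"rot": [0,0,0],"grip": 0.05},{"linear": [0.1,7.2,-0.1],"rot": [0,0,0],"grip": 0.05},{"linear": [0.1,7.6,-0.1],"rot": [0,0,0],"grip": 0.05},{"linear": [0.1,7.9,-0.1],"rot": [0,0,0],"grip": 0.05},{"linear": [0.1,8,-0.1],"rot": [0,0,0],"grip": 0.05},{"linear": [0.1,8,-0.1],"rot": [0,0,0],"grip": 0.05},{"linear": [0.1,8,-0.1],"rot": [0,0,0],"grip": 0.05},{"linear": [0.1,8,-0.1],"rot": [0,0,0],"grip": 0.05}]}}

```text
time: 19.08
tcp_pos: [0.5012, 0.284, 0.0414]
eef_rot: [-0.193, 2.124, -2.127]
contact_force: [-3.2, -4.0, 9.7]
opening: 0.101
```

>>> {"fn": "step_arm", "kwargs": {"steps": [{"linear": [0,0,0],"rot": [0,0,0],"grip": 0.2},{"linear": [0,0,0],"rot": [0,0,0],"grip": 0.35},{"linear": [0,0,0],"rot": [0,0,0],"grip": 0.35},{"linear": [0,0,0],"rot": [0,0,0],"grip": 0.35},{"linear": [0,0,0],"rot": [0,0,0],"grip": 0.35},{"linear": [0,-1,0],"rot": [0,0,0],"grip": 0.35},{"linear": [0,-3,0],"rot": [0,0,0],"grip": 0.35},{"linear": [0,-6,0],"rot": [0,0,0],"grip": 0.35},{"linear": [0,-8,0],"rot": [0,0,0],"grip": 0.35},{"linear": [0,-8,0],"rot": [0,0,0],"grip": 0.35},{"linear": [0,-8,0],"rot": [0,0,0],"grip": 0.35}]}}

```text
time: 20.0
tcp_pos: [0.5017, 0.285, 0.1211]
eef_rot: [-0.19, 2.126, -2.123]
contact_force: [-0.4, 0.6, -1.6]
opening: 0.353
```

```bash
python3 -c "
from h import *
p=ctrl.capture('wrist');save(p,'w11.png')
plan(.5673,-.2347,.12,5)
print(w2px(p,(.5009,.284,.0425)))
"
```

```text
t 20.05 tcp [0.5009 0.2844 0.1198] th -169.57 open 0.354 F [-0.1 -0.1 -1. ] q1,7 [-0.37 -2.13]
linear [ 2.860e+00 -3.000e-02  5.225e+01] rot [ 0.    5.43 -0.04]
[317.89987346 249.98373358]
```

View pics/w11.png

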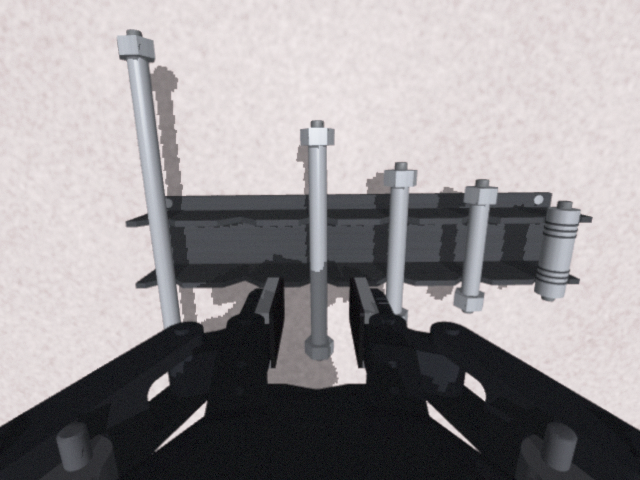

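Column c is seated with its nuts at (317,136) and (319,347). Next is d.

>>> {"fn": "step_arm", "kwargs": {"steps": [{"linear": [0.2,0,4],"rot": [0,0.5,0],"grip": 0.5},{"linear": [0.4,0,8],"rot": [0,1,0],"grip": 0.5},{"linear": [0.6,0,12],"rot": [0,1.5,0],"grip": 0.5},{"linear": [0.8,0,16],"rot": [0,2,0],"grip": 0.5},{"linear": [1,0,20],"rot": [0,2.5,0],"grip": 0.5},{"linear": [1.3,0,24],"rot": [0,3,0],"grip": 0.5},{"linear": [1.5,0,28],"rot": [0,3.5,0],"grip": 0.5},{"linear": [1.7,0,32],"rot": [0,4,0],"grip": 0.5},{"linear": [2,0,36],"rot": [0,4.5,0],"grip": 0.5},{"linear": [2.2,0,40],"rot": [0,5,0],"grip": 0.5},{"linear": [2.4,0,44],"rot": [0,5.4,0],"grip": 0.5},{"linear": [2.6,0,48],"rot": [0,5.4,0],"grip": 0.5},{"linear": [2.8,0,51],"rot": [0,5.4,0],"grip": 0.5},{"linear": [2.9,0,52.2],"rot": [0,5.4,0],"grip": 0.5},{"linear": [2.9,0,52.2],"rot": [0,5.4,0],"grip": 0.5},{"linear": [2.9,0,52.2],"rot": [0,5.4,0],"grip": 0.5},{"linear": [2.9,0,52.2],"rot": [0,5.4,0],"grip": 0.5},{"linear": [2.9,0,52.2],"rot": [0,5.4,0],"grip": 0.5}]}}

```text
time: 21.55
tcp_pos: [0.567, -0.2312, 0.119]
eef_rot: [-0.1, 2.176, -2.173]
contact_force: [0.2, -0.7, -0.6]
opening: 0.5
```

```bash
python3 -c "
from h import *
p=ctrl.capture('wrist');save(p,'w12.png')
plan(.5673,-.2347,.007,5)
c,s=np.cos(.087)*.1,np.sin(.087)*.1
print(w2px(p,(.5673+c,-.2347+s,.0095)),w2px(p,(.5673-c,-.2347-s,.0095)))
"
```

```text
t 21.6 tcp [ 0.5671 -0.2316  0.1192] th -174.76 open 0.497 F [-0.1 -0.9 -0.2] q1,7 [ 0.43 -1.24]
linear [ 0.   11.22  0.33] rot [0.06 0.24 0.01]
[322.59775625  98.95696372] [320.20089409 350.06479795]
```

View pics/w12.png

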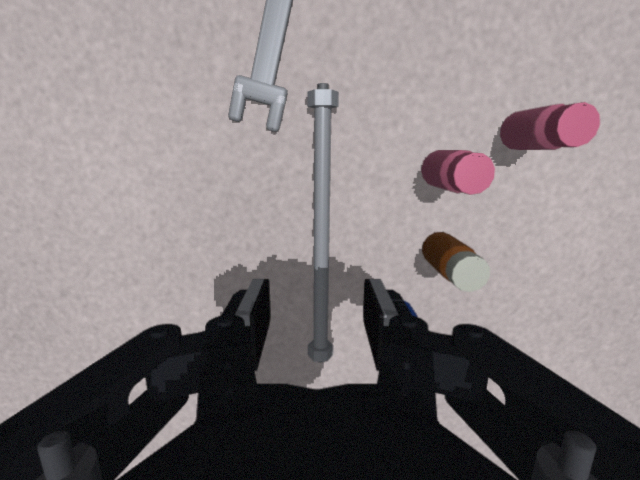

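Column d has its nuts at (322,98) and (320,350), on prediction. The amber vial's foot is near (440,245), about 8 cm clear of the finger line.

>>> {"fn": "step_arm", "kwargs": {"newtons": 80, "steps": [{"linear": [0,3,0.3],"rot": [0,0,0],"grip": 0.5},{"linear": [0,6,0.3],"rot": [0,0,0],"grip": 0.5},{"linear": [0,9,0.3],"rot": [0,0,0],"grip": 0.5},{"linear": [0,10.5,0.3],"rot": [0,0,0],"grip": 0.5},{"linear": [0,11.2,0.3],"rot": [0,0,0],"grip": 0.5},{"linear": [0,11.2,0.3],"rot": [0,0,0],"grip": 0.5},{"linear": [0,11.2,0.3],"rot": [0,0,0],"grip": 0.5},{"linear": [0,11.2,0.3],"rot": [0,0,0],"grip": 0.05},{"linear": [0,11.2,0.3],"rot": [0,0,0],"grip": 0.05},{"linear": [0,11.2,0.3],"rot": [0,0,0],"grip": 0.05},{"linear": [0,11.2,0.3],"rot": [0,0,0],"grip": 0.05},{"linear": [0,11.2,0.3],"rot": [0,0,0],"grip": 0.05},{"linear": [0,11.2,0.3],"rot": [0,0,0],"grip": 0.05},{"linear": [0,11.2,0.3],"rot": [0,0,0],"grip": 0.05},{"linear": [0,8,0.3],"rot": [0,0,0],"grip": 0.05},{"linear": [0,4,0.3],"rot": [0,0,0],"grip": 0.05},{"linear": [0,0,0.3],"rot": [0,0,0],"grip": 0.05},{"linear": [0,0,0.3],"rot": [0,0,0],"grip": 0.05},{"linear": [0,0,0.3],"rot": [0,0,0],"grip": 0.05},{"linear": [0,0,0.3],"rot": [0,0,0],"grip": 0.05}]}}

```text
time: 23.27
tcp_pos: [0.5664, -0.2371, 0.1192]
eef_rot: [-0.096, 2.177, -2.177]
contact_force: [-1.1, -0.6, -1.5]
opening: 0.088
```

```bash
python3 -c "
from h import *
p=ctrl.capture('wrist');save(p,'w13.png')
plan(.4911,.3374,.12,10.5)
print([w2px(p,ctrl.get_state()['tcp_pos']+np.array([.0996,.0087,h])) for h in (.0,.003,.006)])
"
```

```text
t 23.32 tcp [ 0.5658 -0.2369  0.1182] th -174.97 open 0.09 F [-1.4 -0.6 -2.6] q1,7 [ 0.43 -1.23]
linear [  2.42  -0.12 -57.86] rot [ 0.06 -5.47  0.13]
[array([316.48229119,  59.38199554]), array([316.48897193,  57.31640204]), array([316.49596454,  55.15447518])]
```

View pics/w13.png

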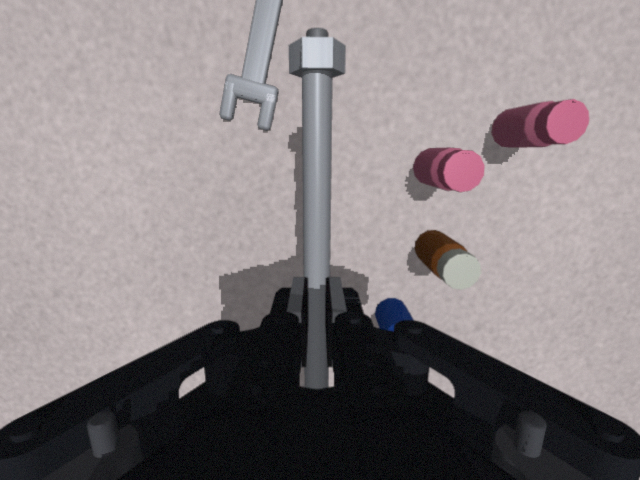

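Column d is held centred, with its far nut at (317,56) as predicted. The amber vial is standing at (450,260). Moving to the last notch.

>>> {"fn": "step_arm", "kwargs": {"steps": [{"linear": [0.1,0,-3],"rot": [0,-0.3,0],"grip": 0.05},{"linear": [0.3,0,-7],"rot": [0,-0.6,0],"grip": 0.05},{"linear": [0.5,0,-11],"rot": [0,-1,0],"grip": 0.05},{"linear": [0.6,0,-15],"rot": [0,-1.4,0],"grip": 0.05},{"linear": [0.8,0,-19],"rot": [0,-1.8,0],"grip": 0.05},{"linear": [1,0,-23],"rot": [0,-2.2,0],"grip": 0.05},{"linear": [1.1,0,-27],"rot": [0,-2.6,0],"grip": 0.05},{"linear": [1.3,0,-31],"rot": [0,-3,0],"grip": 0.05},{"linear": [1.5,0,-35],"rot": [0,-3.4,0],"grip": 0.05},{"linear": [1.6,0,-39],"rot": [0,-3.8,0],"grip": 0.05},{"linear": [1.8,0,-43],"rot": [0,-4.2,0],"grip": 0.05},{"linear": [2,0,-47],"rot": [0,-4.6,0],"grip": 0.05},{"linear": [2.1,0,-51],"rot": [0,-5,0],"grip": 0.05},{"linear": [2.3,0,-54.5],"rot": [0,-5.4,0],"grip": 0.05},{"linear": [2.4,0,-57],"rot": [0,-5.4,0],"grip": 0.05},{"linear": [2.4,0,-57.8],"rot": [0,-5.4,0],"grip": 0.05},{"linear": [2.4,0,-57.8],"rot": [0,-5.4,0],"grip": 0.05},{"linear": [2.4,0,-57.8],"rot": [0,-5.4,0],"grip": 0.05},{"linear": [2.4,0,-57.8],"rot": [0,-5.4,0],"grip": 0.05},{"linear": [2.4,0,-57.8],"rot": [0,-5.4,0],"grip": 0.05}]}}

```text
time: 24.98
tcp_pos: [0.4932, 0.3339, 0.1187]
eef_rot: [-0.192, 2.126, -2.13]
contact_force: [0.2, -0.1, -2.3]
opening: 0.089
```

```bash
python3 -c "
from h import *
p=ctrl.capture('wrist');save(p,'w14.png')
ctrl.capture('wrist');plan(.4911,.3374,.0395,10.5)
"
```

```text
t 25.08 tcp [0.4931 0.3347 0.1192] th -169.71 open 0.087 F [-0.8 -0.3 -1.3] q1,7 [-0.45 -2.21]
linear [ 0.15  7.97 -0.31] rot [-0.05 -0.21  0.01]
```

View pics/w14.png

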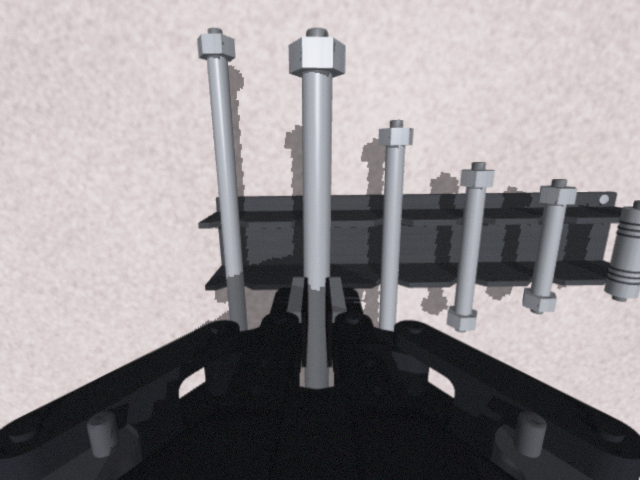

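>>> {"fn": "step_arm", "kwargs": {"steps": [{"linear": [0.1,2,-0.2],"rot": [0,0,0],"grip": 0.05},{"linear": [0.1,4,-0.2],"rot": [0,0,0],"grip": 0.05},{"linear": [0.1,5.5,-0.2],"rot": [0,0,0],"grip": 0.05},{"linear": [0.1,6.5,-0.2],"rot": [0,0,0],"grip": 0.05},{"linear": [0.1,7.2,-0.2],"rot": [0,0,0],"grip": 0.05},{"linear": [0.1,7.6,-0.2],"rot": [0,0,0],"grip": 0.05},{"linear": [0.1,7.9,-0.2],"rot": [0,0,0],"grip": 0.05},{"linear": [0.1,8,-0.2],"rot": [0,0,0],"grip": 0.05},{"linear": [0.1,8,-0.2],"rot": [0,0,0],"grip": 0.05},{"linear": [0.1,8,-0.2],"rot": [0,0,0],"grip": 0.05},{"linear": [0.1,8,-0.2],"rot": [0,0,0],"grip": 0.05}]}}

```text
time: 26.0
tcp_pos: [0.4917, 0.3373, 0.0417]
eef_rot: [-0.193, 2.124, -2.128]
contact_force: [-3.9, -5.1, 11.4]
opening: 0.088
```

>>> {"fn": "step_arm", "kwargs": {"steps": [{"linear": [0,0,0],"rot": [0,0,0],"grip": 0.2},{"linear": [0,0,0],"rot": [0,0,0],"grip": 0.35},{"linear": [0,0,0],"rot": [0,0,0],"grip": 0.35},{"linear": [0,0,0],"rot": [0,0,0],"grip": 0.35},{"linear": [0,0,0],"rot": [0,0,0],"grip": 0.35},{"linear": [0,-1,0],"rot": [0,0,0],"grip": 0.35},{"linear": [0,-3,0],"rot": [0,0,0],"grip": 0.35},{"linear": [0,-6,0],"rot": [0,0,0],"grip": 0.35},{"linear": [0,-10,0],"rot": [0,0,0],"grip": 0.35},{"linear": [0,-14,0],"rot": [0,0,0],"grip": 0.35},{"linear": [0,-16,0],"rot": [0,0,0],"grip": 0.35},{"linear": [0,-16,4],"rot": [0,0,0],"grip": 0.35},{"linear": [0,-16,8],"rot": [0,0,0],"grip": 0.35},{"linear": [0,-16,12],"rot": [0,0,0],"grip": 0.35},{"linear": [0,-16,12],"rot": [0,0,0],"grip": 0.35},{"linear": [0,-16,12],"rot": [0,0,0],"grip": 0.35},{"linear": [0,-16,12],"rot": [0,0,0],"grip": 0.35}]}}

```text
time: 27.42
tcp_pos: [0.5128, 0.2209, 0.1999]
eef_rot: [-0.193, 2.127, -2.125]
contact_force: [-0.2, 0.9, 0.4]
opening: 0.346
```

```bash
python3 -c "
from h import *
p=ctrl.capture('wrist');save(p,'w15.png');np.save('w15.npy',p,allow_pickle=True)
g=np.array([.5304,.1237,.0467]);l=np.array([.4812,.3908,.0425])
for i in range(6): print(np.round(w2px(p,g+(l-g)*i/5)))
q=ctrl.capture('scene');save(q,'s15.png',(160,150,430,420),2.2)
"
```

```text
[426. 225.]
[366. 225.]
[306. 225.]
[246. 225.]
[187. 224.]
[129. 224.]
```

View pics/w15.png

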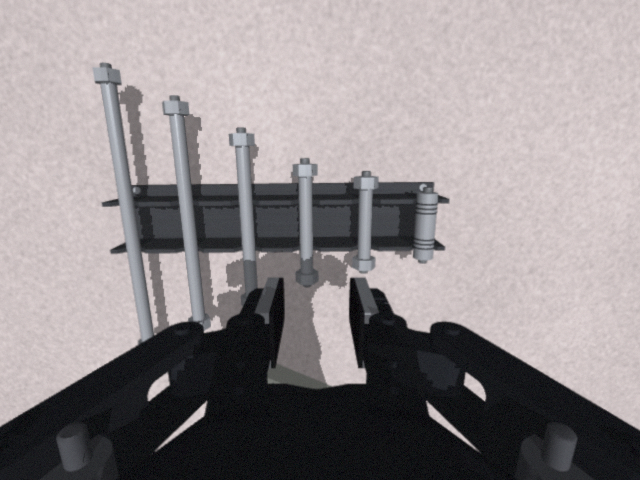

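View pics/s15.png

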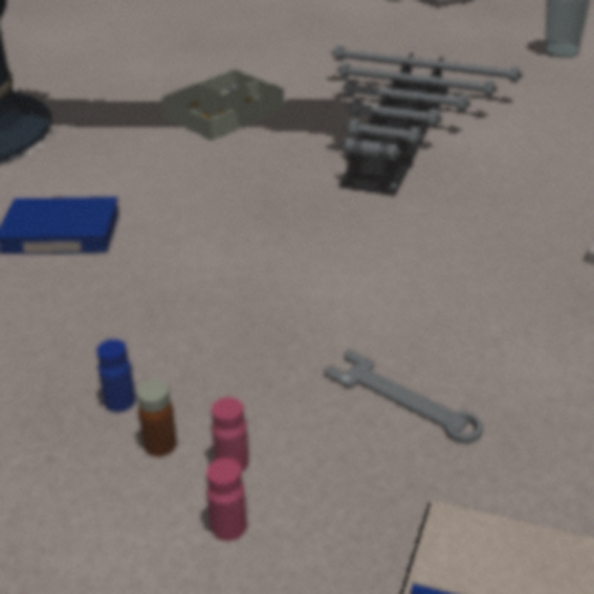

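The row reads in order: guard (426,225), a (365,222), b (306,223), c (243,138 far nut), d (187,213), long (122,200). The vial is upright. I'll move the arm aside and check the whole row from the top camera.

>>> {"fn": "step_arm", "kwargs": {"steps": [{"linear": [0,0,4],"rot": [0,0,0],"grip": 0.35},{"linear": [0,0,8],"rot": [0,0,0],"grip": 0.35},{"linear": [0,0,12],"rot": [0,0,0],"grip": 0.35},{"linear": [0,0,16],"rot": [0,0,0],"grip": 0.35},{"linear": [0,0,20],"rot": [0,0,0],"grip": 0.35},{"linear": [0,0,24],"rot": [0,0,0],"grip": 0.35},{"linear": [0,0,28],"rot": [0,0,0],"grip": 0.35},{"linear": [0,0,32],"rot": [0,0,0],"grip": 0.35},{"linear": [0,0,32],"rot": [0,0,0],"grip": 0.35},{"linear": [0,0,32],"rot": [0,0,0],"grip": 0.35},{"linear": [0,0,32],"rot": [0,0,0],"grip": 0.35}]}}

```text
time: 28.43
tcp_pos: [0.5711, -0.0923, 0.1991]
eef_rot: [-0.197, 2.126, -2.123]
contact_force: [0.1, 0.9, -0.3]
opening: 0.346
```

```bash
python3 - <<'E'
from h import *
p=ctrl.capture("top"); np.save("top2.npy",p,allow_pickle=True)
im=cv2.convertScaleAbs(p["image"],alpha=1.8,beta=0); save(dict(p,image=im),"t3.png",(100,210,290,355),4.2)
w=np.load('w15.npy',allow_pickle=True).item()
for n,u,v in [("d",(175.5,106),(198,320)),("b",(305,170),(307,278)),("a",(366,181),(364.5,264))]:
    A=px2w(w,u,.0425);B=px2w(w,v,.0425);print(n,(A+B)/2,np.linalg.norm(A-B))
E
```

```text
d [0.49334766 0.33752219 0.0425    ] 0.19892427116841485
b [0.50897704 0.23005017 0.0425    ] 0.10137126696874296
a [0.52109534 0.17712489 0.0425    ] 0.07767658927760478
```

View pics/t3.png

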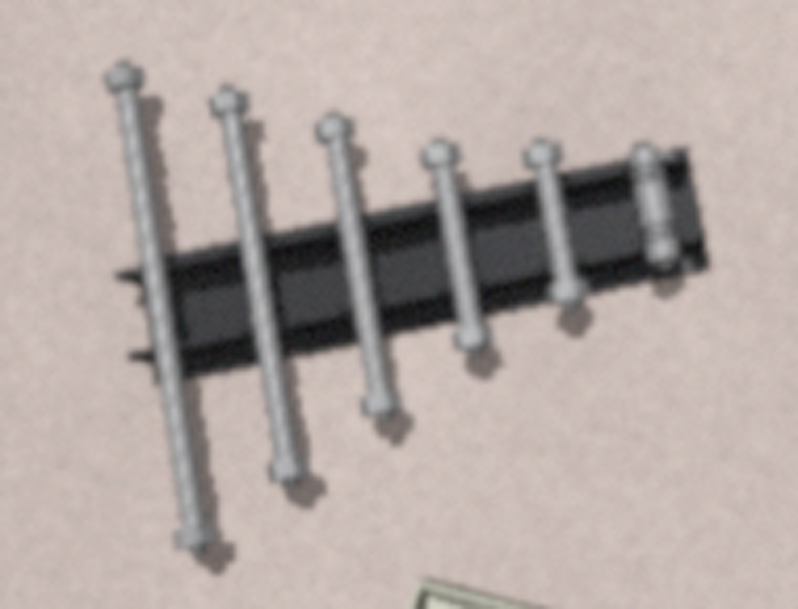

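```bash
python3 - <<'E'
from h import *
p=np.load("top2.npy",allow_pickle=True).item();o=np.array([100,210])
g=np.array([.5304,.1237]);l=np.array([.4812,.3908]);m=(g+l)/2;a=np.radians(10.45)
X=np.array([np.cos(a),np.sin(a)]);Y=np.array([-np.sin(a),np.cos(a)])
for n,u,v in [("a",(543,155),(568,292)),("b",(440,155),(471,339)),("c",(334,129),(380,404)),("d",(228,102),(287,469)),("long",(124,77),(193,538)),("guard",(644,150),(666,257))]:
    A,B=[px2w(p,np.array(q)/4.2+o,.0425)[:2] for q in (u,v)];c=(A+B)/2-m;d=A-B
    print(n,"x %.1f y %.1f mm len %.1f ang %.1f"%(c@X*1e3,c@Y*1e3,np.hypot(*d)*1e3,np.degrees(np.arctan2(d@Y,d@X))))
E
```

```text
a x 0.6 y -81.1 mm len 75.4 ang 0.4
b x -1.1 y -26.3 mm len 100.9 ang 0.1
c x -0.6 y 27.3 mm len 150.8 ang 0.4
d x 0.5 y 81.5 mm len 201.0 ang 0.5
long x 0.1 y 135.8 mm len 251.9 ang 0.3
guard x 0.6 y -135.4 mm len 59.2 ang 1.3
```

All within about 1 mm and 0.5°. Handing in.

```bash
python3 -c "
from plant import ctrl
print(ctrl.close_job())"
```

```text
the job is handed in; nothing more can be done
None
```

All four loose columns are on the rest in order of length from the guard: 95, 120, 170, 220 mm, then the longest. I handed the job in at about 28.5 s of the 120 s allowed; no verdict came back.

- **Columns:** In the last top view the four middles are within about 1.1 mm lengthwise and 0.7 mm sideways of their notches, and within 0.5° of square.
- **Seating height:** I did not measure height directly. I judged it from about 10 N of contact as b, c and d were set down, and from how the columns look in the last pictures. Column a went in with no force reading at contact.
- **Guard and long column:** Both show at the same pixels as at the start. The guard measured 59 mm end to end against the 70 mm given, probably because its grey end plugs were hard to see from above.
- **Vial and robot:** The amber vial was upright in the last scene picture. The gripper was clear of everything at hand-in.

No check failed. The only odd reading was about 7 N of upward push on the fingertips while gripping the first column, so I gripped the others 2–3 mm higher.

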